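# Park the laundry caddy in its bay

## Robot

A 7-joint arm with a two-finger parallel gripper is mounted at the origin on the work surface. World frame = base frame: x ahead of the robot, y to its left, z up, the work surface at z = 0. Lengths are in m, angles in rad, forces in N, time in s.
With the tool pointing down it reaches from about 0.425 to 0.875 m from the base axis. Payload 8.4 kg.
Tool frame: the origin (TCP) lies midway between the tips of the shut fingers; the grasp point (between the pads) lies 19 mm behind it; z points along the fingers, y is the line along which they close (so a half turn about z gives the same grasp; the last joint's range is limited). The gripper opens to 87 mm and grips with 3 to 60 N. Pads are 19 mm wide; open, the fingers measure 117 mm over their backs; the gripper's body (75 mm by 190 mm) begins 51 mm behind the grasp point.
Start: joints at [1.13, 0.333, 0.04, 1.465, -0.013, 1.343, -0.059], TCP at [0.218, -0.612, 0.223] pointing down, gripper open.
Joint ranges: [-2.58, 2.58], [-0.38, 2.09], [-1.3, 1.39], [0.25, 2.4], [-1.5, 4.64], [0.08, 2.09], [-2.65, 2.65]. Speed limits (rad/s): [2.22, 2.22, 2.79, 2.79, 3.14, 3.14, 3.14].

## Interface

Orientations are given as a unit quaternion [x, y, z, w].
In Python, from bench import bot, fingers, cams, job gives the robot as it stands. Calls block until the motion is done:
- bot.reach(position, orientation): joint-space move of the TCP to a pose.
- bot.move_straight(position, frame=None, max_speed=0.15, max_force=None): straight line of the TCP; frame=None keeps the orientation; max_speed is the mean speed in m/s. With max_force (N) it stops when the force on the tool has changed by that much, and returns True; else False.
- bot.goto_joints(angles): joint-space move.
- fingers.gripper_to(opening, strength=None): finger opening in m; strength is the grip in N (None keeps the last); returns when the fingers have stopped.
- bot.dwell(seconds).
- bot.solve_ik(position, orientation): joint angles nearest the present ones, or None.
- bot.sense(): the state.
- cams.get_image(name): name is "side" or "top"; returns the picture (420x560x3 uint8, blue, green, red); there is no depth.
- cams.camera_params(name): a dict with "intrinsics" (3x3 intrinsics, pixels), "k1" (the pictures are not rectified: a ray, as slopes to the right and down, at radius r is drawn at 1 + k1 r^2 times it, then the intrinsics apply), "xyz" and "attitude" of the camera in the world. Camera axes: x right, y up, looking along -z (the intrinsics and any distortion apply to the point x, -y, -z); pixel columns grow to the right and rows downward; lengths in m; the calibration is good to about 2 mm. A picture is of the moment at which its call begins. camera_params takes no time and is no camera call.
A pose or a line that the arm cannot do raises bot.MotionError and nothing moves.
- job.hand_in(): hands the job in; it is judged then, once.
The state is a dict: "t": time; "joint_positions": joint angles; "dq": joint speeds; "effort": joint torques, N m; "eef_pos": TCP position; "ee_rot": TCP orientation; "wrist_force": force on the tool from outside, world axes, zero at the start; "moment": the same for the moment, N m; "finger_gap": finger opening in m; "grasp_force": force on a finger pad.
Only numpy, scipy, OpenCV 4.12 (cv2) and the standard library are available. Lean on these libraries where they do the work, as an engineer would, in place of code of your own. Each camera call takes 0.05 s, during which the arm holds its last target. There are 200 camera calls.

## Task

Take the little wheeled caddy by its push bar and roll it forward over the table, without lifting it, until its front castors trail straight; then steer it into the parking bay between the wooden kerbs and press its nose gently but positively (about 5 N) against the stop block. The stop is held only by friction and must not be shoved along. Leave the caddy standing there, straight in the bay and nose against the stop, castors still trailing, its bottle upright on board, and everything else on the table undisturbed.

Things in the scene. Friction and masses are not known exactly. Their poses are not given: they have to be found in the camera images.
- caddy: small white wheeled caddy, about 0.5 kg without its bottle. Origin on the table under the middle of its tray; x points forward to the nose, y left, z up. Tray 160 x 110 mm (x, y), underside 33 mm and rim 61 mm above the table. Four 25 mm wheels: the two rear ones fixed straight, the two front ones on swivel castors. A pot (40 x 80 mm, top at 71 mm) is built in at x = -50 mm
- push_bar (a point): middle of the caddy's push bar: a round steel bar, 12 mm thick, 116 mm long across the caddy (along its y), its axis 150 mm above the table and 85 mm behind the caddy's origin, on thin uprights at its two ends (y = +-50 mm). It can be pinched from above, one finger ahead of it and one behind
- nose (a point): middle of the face of the black rubber strip across the caddy's nose, 86 mm ahead of the caddy's origin, 45 mm above the table (the strip spans 38 to 52 mm)
- axle_left (a point): wheel centre of the left front castor, 12.5 mm above the table. The castor swivels freely about a pivot at x = 50, y = 38 mm in the caddy's frame, with the wheel 14 mm off the pivot; trailing straight, the wheel is at x = 36, y = 38 mm. It starts well off straight; 50 to 60 mm of straight forward rolling swings it to trail
- axle_right (a point): the same for the right front castor: pivot at x = 50, y = -38 mm, wheel at x = 36, y = -38 mm in the caddy's frame when trailing straight
- softener: white bottle, 54 mm across and 140 mm high, about 0.2 kg, standing loose in the front of the caddy's tray (floor 37 mm above the table, about 35 mm ahead of the caddy's origin). Origin at the middle of its bottom, z up along it
- bay: parking bay, fixed: two wooden kerbs on the bare table, 22 mm high, 16 mm thick, 240 mm long, 130 mm apart inside, with flared ends reaching 50 mm out in front of the mouth. Origin on the table in the middle of the mouth, where the parallel kerbs begin; x runs straight into the bay, y left, z up. The stop block stands across it, further in
- stop_range (a point): a fixed point of the bay, on the table 130 mm inside its mouth: the nearest place where the stop can stand. The stop, a wooden block 122 mm wide, 54 mm high, 30 mm thick with a black knob on top (to 78 mm), has its near face squarely across the bay 0 to 40 mm beyond this point; where exactly is not measured: find it by feel. It slips along the bay when pushed with about 10 N
- mug: bystander, to be left where it is: white mug, 76 mm across, 85 mm high; origin at the middle of its underside
- jar: bystander, to be left where it is: glass jar with a steel lid, 70 mm across, 90 mm high; origin at the middle of its underside
- tin: bystander, to be left where it is: metal can, 66 mm across, 100 mm high; origin at the middle of its underside
- peg_tray: bystander, to be left where it is: open grey tray 120 x 90 x 40 mm; origin at the middle of its underside
- soap_box: bystander, to be left where it is: carton 50 x 90 x 70 mm; origin at the middle of its underside
- weight: bystander, to be left where it is: small brass knobbed weight, 60 mm across, 50 mm high; origin at the middle of its underside
Mind the look-alikes: they are no part of the job. Leave any blue look-alike of the softener alone. What is shaped like the caddy but pink is not meant.

How it is judged:
By the outcome, as a careful person would: the job done as asked, in the order asked, and still so for the second after the job is handed in, with the robot touching nothing.
It also fails if it takes over 69 s, if anything falls off the work surface, if the arm or the gripper's body presses on something with over 40 N, if the wrist force passes 120 N, or if a joint passes its speed limit or range.

## Working session

There is one attempt and no reset: what is moved stays moved. The work goes in short steps, each a Python script; the robot and the scene stay as the last script left them, time stands still between calls to the robot, and variables do not carry over. Pictures are saved under pics/ and viewed, at most 10 in all, crops included, and the job is handed in when it is done.

```bash
mkdir -p pics; ls
python3 - <<'E'
from bench import bot,fingers,cams,job
import cv2
for n in("top","side"):
    cv2.imwrite(f"pics/{n}0.png",cams.get_image(n)); print(n,cams.camera_params(n))
s=bot.sense();print(s)
E
```

```text
pics
top {'intrinsics': array([[533.44773221,   0.        , 280.98273208],
       [  0.        , 533.44773221, 204.16546773],
       [  0.        ,   0.        ,   1.        ]]), 'k1': 0.009155098569813185, 'xyz': array([ 0.29354465, -0.08330175,  1.32268576]), 'attitude': array([-0.06786423,  0.0582746 ,  0.71271474, -0.69572711])}
side {'intrinsics': array([[453.74163534,   0.        , 278.82684262],
       [  0.        , 453.74163534, 213.01661632],
       [  0.        ,   0.        ,   1.        ]]), 'k1': 0.026327222234752465, 'xyz': array([0.18462582, 0.76206213, 1.08462598]), 'attitude': array([-0.07427663,  0.36273432,  0.91355023, -0.1683234 ])}
{'t': 0.1, 'joint_positions': array([ 1.12979497,  0.33381078,  0.03988041,  1.46617185, -0.01339671,
        1.34328852, -0.05848994]), 'dq': array([-0.00063017, -0.00045899,  0.00053703, -0.00346616,  0.00013581,
        0.00059702,  0.00122144]), 'effort': array([ 3.25416629e-03, -6.57811403e+01,  1.33995686e+00, -4.04712796e+01,
       -5.95592964e-02,  4.08597279e-02,  7.65922118e-05]), 'eef_pos': array([ 0.21770188, -0.6120183 ,  0.22177273]), 'ee_rot': array([ 9.85432709e-01,  1.70064333e-01, -1.68549200e-04, -6.85866531e-04]), 'wrist_force': array([-1.32245343,  0.66439232,  0.18751973]), 'moment': array([-0.04560106, -0.01826722,  0.01653465]), 'grasp_force': 0.0, 'finger_gap': 0.08696528448010891}
```

View pics/top0.png

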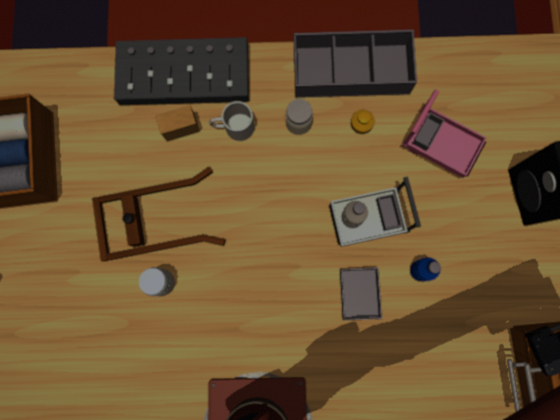

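View pics/side0.png

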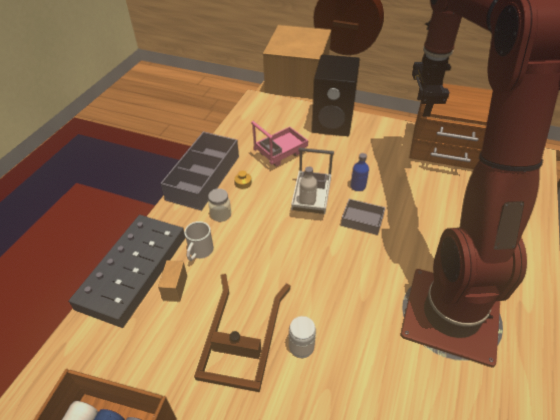

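The top view shows the caddy at about (370,215) px with its bar at (410,203), on the right. Its nose points left, toward the bay mouth at about (215,210). The stop's knob is at (128,217). The pink caddy at (445,140) and blue bottle at (425,268) are decoys.

```bash
cat > h.py <<'E'
import numpy as np, cv2
from scipy.spatial.transform import Rotation as R
from bench import bot,fingers,cams,job
P={n:cams.camera_params(n) for n in("top","side")}
def proj(n,X):
    p=P[n]; c=(np.atleast_2d(X)-p["xyz"])@R.from_quat(p["attitude"]).as_matrix()
    s=np.c_[c[:,0],-c[:,1]]/-c[:,2:3]; s=s*(1+p["k1"]*(s**2).sum(1,keepdims=True))
    K=p["intrinsics"]; return s*[K[0,0],K[1,1]]+K[:2,2]
def ray(n,uv,z):
    p=P[n];K=p["intrinsics"]; uv=np.atleast_2d(np.array(uv,float))
    d=(uv-K[:2,2])/[K[0,0],K[1,1]]; s=d.copy()
    for _ in range(10): s=d/(1+p["k1"]*(s**2).sum(1,keepdims=True))
    r=np.c_[s[:,0],-s[:,1],-np.ones(len(s))]@R.from_quat(p["attitude"]).as_matrix().T
    return p["xyz"]+r*((z-p["xyz"][2])/r[:,2:3])
def pts(T,L):  # planar pose (x,y,yaw), local points -> world
    L=np.atleast_2d(np.array(L,float)); c,s=np.cos(T[2]),np.sin(T[2])
    return np.c_[T[0]+c*L[:,0]-s*L[:,1],T[1]+s*L[:,0]+c*L[:,1],L[:,2]]
E
python3 - <<'E'
from h import *
im=cv2.imread("pics/top0.png"); print(proj("top",[[0,0,0]]))
f=cv2.convertScaleAbs(im,alpha=1.6,beta=20)
a=cv2.resize(f[165:255,320:430],None,fx=5,fy=5,interpolation=cv2.INTER_CUBIC)
b=cv2.resize(f[160:270,85:235],None,fx=5,fy=5,interpolation=cv2.INTER_CUBIC)
cv2.imwrite("pics/cad.png",a);cv2.imwrite("pics/bay.png",b)
E
```

```text
[[257.09183584 428.81225823]]
```

View pics/cad.png

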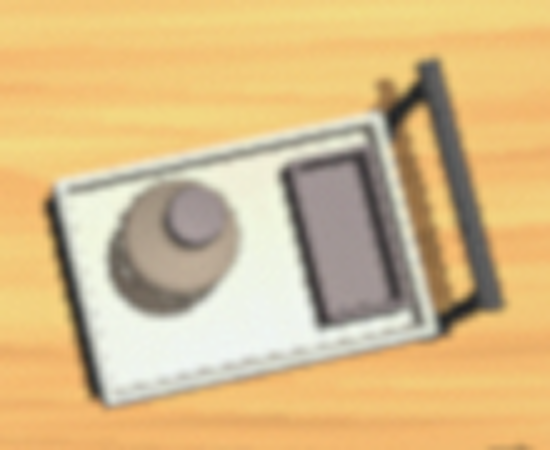

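View pics/bay.png

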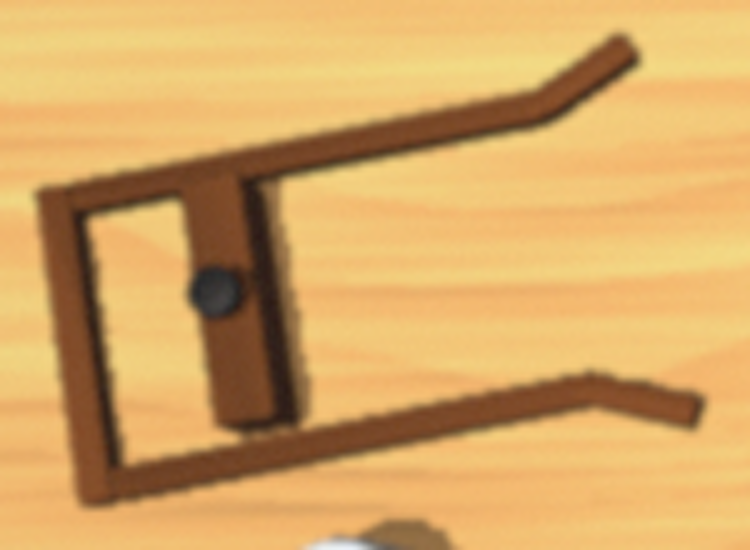

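The crops give sharp corners for the caddy rim, bar ends, kerb edges and the stop's near top edge. Next I fit planar poses and overlay them on both views.

```bash
cat > fit.py <<'E'
from h import *
from scipy.optimize import least_squares
cv=lambda L,o:(np.array(L,float)+.5)/5-.5+o
cad=cv([(105,403),(57,190),(380,112),(440,333),(430,62),(492,305)],(320,165))
cL=[(.08,.055,.061),(.08,-.055,.061),(-.08,-.055,.061),(-.08,.055,.061),(-.085,-.058,.153),(-.085,.058,.153)]
f=least_squares(lambda T:(proj("top",pts(T,cL))-cad).ravel(),[.5,-.2,1.4]); C=f.x
print("caddy",C,f.fun.reshape(-1,2).round(1).tolist())
# bay: line constraints y=const on kerb tops, mouth corners x=0
out=ray("top",cv([(38,190),(280,143),(520,96)],(85,160)),.022)
inn=ray("top",cv([(130,468),(350,423),(595,375)],(85,160)),.022)
oul=ray("top",cv([(90,505),(340,457),(590,408)],(85,160)),.022)
mc=ray("top",cv([(595,375),(540,93)],(85,160)),.022)
def loc(T,X): c,s=np.cos(T[2]),np.sin(T[2]); d=X[:,:2]-T[:2]; return np.c_[c*d[:,0]+s*d[:,1],-s*d[:,0]+c*d[:,1]]
res=lambda T:np.r_[loc(T,out)[:,1]+.081,loc(T,inn)[:,1]-.065,loc(T,oul)[:,1]-.081,loc(T,mc)[:,0]]
f=least_squares(res,[.5,.1,1.4]);B=f.x;print("bay",B,(f.fun*1e3).round(1))
print("stop near top edge",loc(B,ray("top",cv([(245,180),(275,415)],(85,160)),.054)))
print("caddy in bay",loc(B,C[None,:2]),C[2]-B[2])
np.savez("fit.npz",C=C,B=B)
def draw(n,im,T,segs,col):
    for s in segs:
        q=proj(n,pts(T,s)); cv2.polylines(im,[np.round(q*4*8).astype(int)],False,col,1,cv2.LINE_AA,3)
sq=lambda x0,x1,y,z:[(x0,-y,z),(x1,-y,z),(x1,y,z),(x0,y,z),(x0,-y,z)]
im=cv2.resize(cv2.convertScaleAbs(cv2.imread("pics/side0.png"),alpha=1.5,beta=20),None,fx=4,fy=4,interpolation=cv2.INTER_CUBIC)
draw("side",im,C,[sq(-.08,.08,.055,.061),[(-.085,-.058,.15),(-.085,.058,.15)]],(0,0,255))
draw("side",im,B,[[(0,s*.065,.022),(.24,s*.065,.022)] for s in(1,-1)]+[sq(.13,.17,.061,0)],(255,255,0))
cv2.imwrite("pics/ov.png",np.hstack([im[560:1060-0,1080:1480],im[1080:1580,760:1160]]))
E
python3 fit.py
```

```text
caddy [ 0.48718589 -0.27719373  1.7665823 ] [[0.8, 0.7], [-0.4, -1.3], [-0.3, -0.1], [-0.5, -0.0], [-0.4, -0.4], [0.8, 1.1]]
bay [0.52168122 0.13635156 1.74455008] [-0.   0.3  0.4  0.6  0.   0.5 -1.4 -0.4  0.  -1.5  1.5]
stop near top edge [[ 0.14528215 -0.05744456]
 [ 0.14799396  0.05900725]]
caddy in bay [[-0.40135485  0.10546996]] 0.022032222465908635
```

View pics/ov.png

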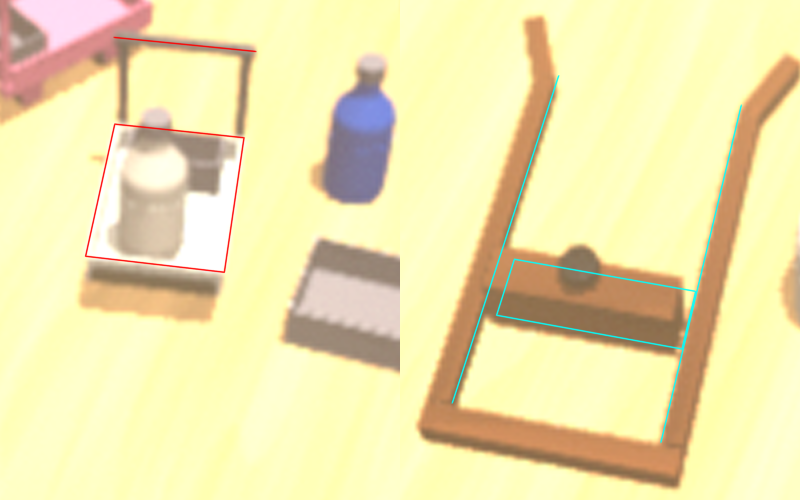

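The fit agrees with the side view to about 2 mm. In the bay frame the caddy is at (-0.401, +0.105), and the stop's near face is at x≈0.146. Next I grasp the bar.

```bash
cat >> h.py <<'E'
try: F=np.load("fit.npz"); C0,B0=F["C"],F["B"]
except OSError: pass
def q(psi): a=(psi-np.pi/2)/2; return np.array([np.cos(a),np.sin(a),0,0])
def tcp(T,z=.131): return pts(T,[(-.085,0,z)])[0]
def st(m=""):
    s=bot.sense(); print(m,round(s["t"],2),s["eef_pos"].round(4),s["wrist_force"].round(2),s["moment"].round(2),round(s["finger_gap"],4),round(s["grasp_force"],1)); return s
E
python3 - <<'E'
from h import *
bot.reach(tcp(C0,.27),q(C0[2])); st("above")
fingers.gripper_to(.06)
bot.move_straight(tcp(C0,.20),max_speed=.15)
hit=bot.move_straight(tcp(C0),max_speed=.08,max_force=8); st(hit)
fingers.gripper_to(.0,strength=10); st("gripped")
fingers.gripper_to(.0,strength=25); st("firm")
for n in("top","side"): cv2.imwrite(f"pics/{n}1.png",cams.get_image(n))
a=cv2.resize(cv2.imread("pics/top1.png")[150:270,310:440],None,fx=3,fy=4); b=cv2.resize(cv2.imread("pics/side1.png")[140:230,270:370],None,fx=4,fy=480/90)
cv2.imwrite("pics/g1.png",cv2.convertScaleAbs(np.hstack([a,b]),alpha=1.5,beta=20))
E
```

```text
above 1.53 [ 0.5026 -0.3621  0.2698] [-0.91  0.38  0.01] [-0.04  0.04  0.04] 0.0873 0.0
False 3.93 [ 0.5041 -0.3608  0.1316] [0.81 0.51 0.53] [-0.05 -0.05 -0.03] 0.0601 0.0
gripped 4.79 [ 0.5037 -0.3606  0.131 ] [-0.72  0.21 -0.45] [ 0.03  0.01 -0.05] 0.0114 10.0
firm 5.01 [ 0.5037 -0.3606  0.131 ] [ 0.02 -0.58 -0.42] [0.08 0.01 0.01] 0.0112 25.0
```

View pics/g1.png

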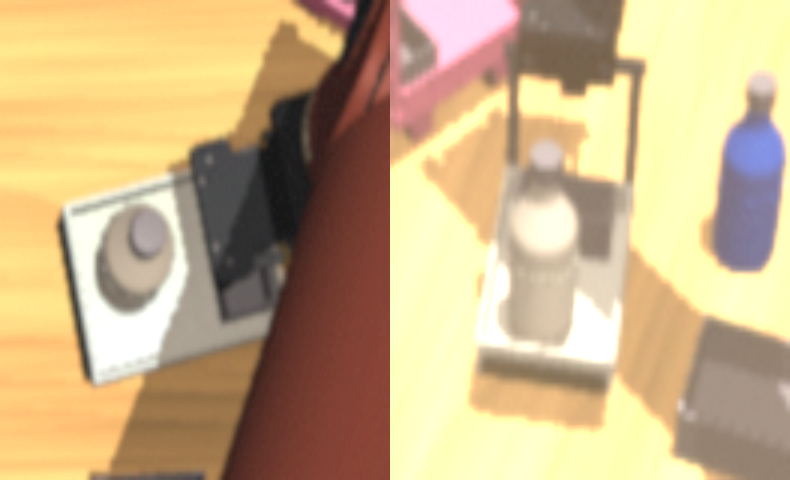

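The bar is pinched centrally (gap about 11–12 mm) and the bottle is upright. Next I roll it 62 mm straight, then along the S-curve, stopping short of the stop.

Run:
```python
from h import *
from scipy.interpolate import CubicHermiteSpline as H
XR=.055
s=bot.sense(); z=s["eef_pos"][2]
d=C0[2]-B0[2]; c,sn=np.cos(B0[2]),np.sin(B0[2])
def tcpbay(xr,yr,th):   # rear axle pose in bay frame -> tcp,quat
    p=np.array([xr,yr])+(XR-.085)*np.array([np.cos(th),np.sin(th)])
    return np.r_[B0[0]+c*p[0]-sn*p[1],B0[1]+sn*p[0]+c*p[1],z],q(B0[2]+th)
e=C0[:2]-B0[:2]; o=np.array([c*e[0]+sn*e[1],-sn*e[0]+c*e[1]]); u=np.array([np.cos(d),np.sin(d)])
r1=o-XR*u+.062*u; xe=-.100
h=H([r1[0],xe],[r1[1],0],[np.tan(d),0])
way=[tcpbay(*r1,d)]+[tcpbay(x,h(x),np.arctan(h(x,1))) for x in np.linspace(r1[0],xe,18)[1:]]
way+=[tcpbay(x,0,0) for x in(-.055,-.03)]   # nose ends at .111
j=None
for p,k in way: assert bot.solve_ik(p,k) is not None
print(r1,"max slope",max(abs(h(np.linspace(r1[0],xe,50),1))))
for i,(p,k) in enumerate(way):
    hit=bot.move_straight(p,frame=k,max_speed=.05 if i in(0,18,19) else .04,max_force=15)
    if hit or i in(0,5,10,15,17,18,19): st((i,hit))
    if hit: break
for n in("top","side"): cv2.imwrite(f"pics/{n}2.png",cams.get_image(n))
a=cv2.resize(cv2.imread("pics/top2.png")[140:290,85:285],None,fx=2,fy=3); b=cv2.resize(cv2.imread("pics/side2.png")[215:395,180:320],None,fx=2.85,fy=2.5)
cv2.imwrite("pics/g2.png",cv2.convertScaleAbs(np.hstack([a,b]),alpha=1.5,beta=20))
```

```text
[-0.39435655  0.10562417] max slope 0.54374880648129
(0, False) 6.5 [ 0.4917 -0.2998  0.1309] [ 1.07  0.95 -0.23] [ 0.19 -0.2  -0.02] 0.0114 25.0
(5, False) 9.51 [ 0.4844 -0.2105  0.131 ] [-1.17  0.2  -0.67] [ 0.21 -0.    0.04] 0.0109 25.0
(10, False) 12.7 [ 0.5118 -0.1166  0.131 ] [ 0.72  0.26 -0.84] [ 0.1  -0.31 -0.04] 0.0111 25.0
(15, False) 15.81 [ 0.5394 -0.0265  0.1309] [1.39 1.15 0.48] [ 0.11 -0.25 -0.05] 0.011 25.0
(17, False) 17.0 [0.5441 0.0084 0.131 ] [ 0.69  0.86 -0.15] [ 0.21 -0.18 -0.06] 0.0113 25.0
(18, False) 18.05 [0.5364 0.0526 0.131 ] [0.99 1.94 0.25] [ 0.21 -0.14  0.  ] 0.011 25.0
(19, False) 18.7 [0.532  0.0776 0.1309] [1.37 0.55 0.34] [ 0.18 -0.23  0.03] 0.0111 25.0
```

View pics/g2.png

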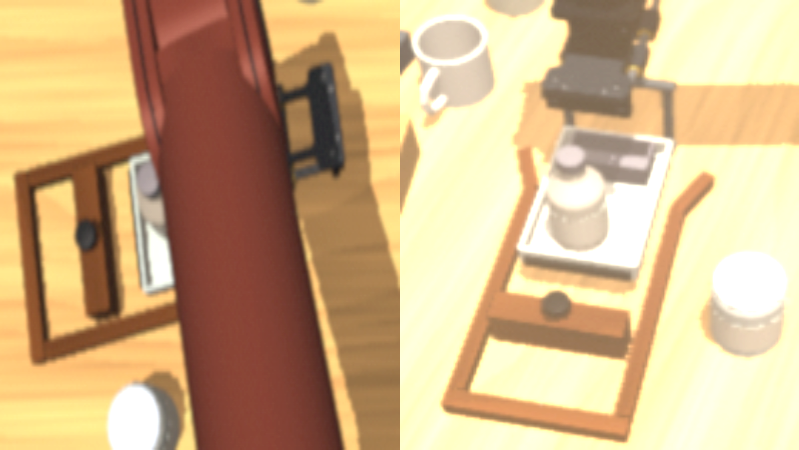

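The caddy sits centred in the bay, short of the stop, with the bottle upright. Next comes the slow probe and press.

Run:
```python
from h import *
u=np.array([np.cos(B0[2]),np.sin(B0[2]),0])
def force(n=20):
    a=[]
    for _ in range(n): bot.dwell(.02); a.append(bot.sense()["wrist_force"])
    return np.mean(a,0)
p=bot.sense()["eef_pos"]; bot.move_straight(p+.017*u,max_speed=.03,max_force=4)
f0=force(); p0=bot.sense()["eef_pos"]; st("base")
hit=bot.move_straight(p0+.035*u,max_speed=.008,max_force=4)
s=st(hit); f=force(); print("travel mm",1e3*(s["eef_pos"]-p0)@u,"df along",(f-f0)@u,(f-f0).round(2),"f0",f0.round(2))
```

```text
base 19.85 [0.5291 0.0938 0.1309] [ 1.75  0.64 -0.42] [ 0.17 -0.2   0.03] 0.0113 25.0
True 22.37 [0.5257 0.1142 0.1309] [ 0.96 -0.48  2.44] [-0.11 -0.16  0.05] 0.0111 25.0
travel mm 20.690294611416256 df along -0.8015427747579262 [-0.63 -0.92  2.6 ] f0 [1.07 0.6  0.48]
```

Contact at about 149 mm, though the steady push is still light. I'll raise it in small steps to 5 N.

Run:
```python
from h import *
u=np.array([np.cos(B0[2]),np.sin(B0[2]),0]); f0=np.array([1.07,.6,.48])
def force(n=15):
    a=[]
    for _ in range(n): bot.dwell(.02); a.append(bot.sense()["wrist_force"])
    return np.mean(a,0)
p=bot.sense()["eef_pos"]
for i in range(1,15):
    bot.move_straight(p+i*.0005*u,max_speed=.005)
    d=force()-f0; s=bot.sense(); print(i,((s["eef_pos"]-p)@u*1e3).round(2),"F",(-d@u).round(2),"z",d[2].round(2),s["moment"].round(2))
    if -d@u>4.6: break
print(s["t"]); cv2.imwrite("pics/side3.png",cams.get_image("side"));cv2.imwrite("pics/top3.png",cams.get_image("top"))
```

```text
1 0.14 F 3.41 z 3.35 [-0.72 -0.39 -0.04]
2 0.24 F 5.28 z 3.94 [-0.99 -0.39 -0.03]
23.7167
```

Pressing at about 5.3 N. Now I release and retreat upwards.

Run:
```python
from h import *
fingers.gripper_to(.0,strength=8); bot.dwell(.2)
fingers.gripper_to(.04); st("open"); bot.dwell(.3)
p=bot.sense()["eef_pos"]
print(bot.move_straight([p[0],p[1],.28],max_speed=.08,max_force=6)); st("up")
u=np.array([np.cos(B0[2]),np.sin(B0[2]),0])
t=np.r_[.48,-.33,.30]
bot.reach(t,q(B0[2])); st("away")
for n in("top","side"): cv2.imwrite(f"pics/{n}4.png",cams.get_image(n))
a=cv2.resize(cv2.imread("pics/top4.png")[150:280,85:255],None,fx=400/170,fy=400/130*.77,interpolation=cv2.INTER_CUBIC); b=cv2.resize(cv2.imread("pics/side4.png")[235:395,180:320],None,fx=400/140,fy=2.5)
a=cv2.copyMakeBorder(a,0,400-a.shape[0],0,0,cv2.BORDER_CONSTANT)
cv2.imwrite("pics/g4.png",cv2.convertScaleAbs(np.hstack([a,b[:400]]),alpha=1.5,beta=20))
```

```text
open 25.02 [0.5256 0.1152 0.1308] [-0.43  1.09  0.68] [ 0.08 -0.02 -0.01] 0.0397 0.0
False
up 27.34 [0.5254 0.1151 0.2796] [-0.09 -0.61 -0.51] [-0.02  0.02 -0.01] 0.0402 0.0
away 28.98 [ 0.4809 -0.3285  0.3   ] [ 0.21  0.38 -0.06] [ 0.03 -0.   -0.01] 0.0401 0.0
```

View pics/g4.png

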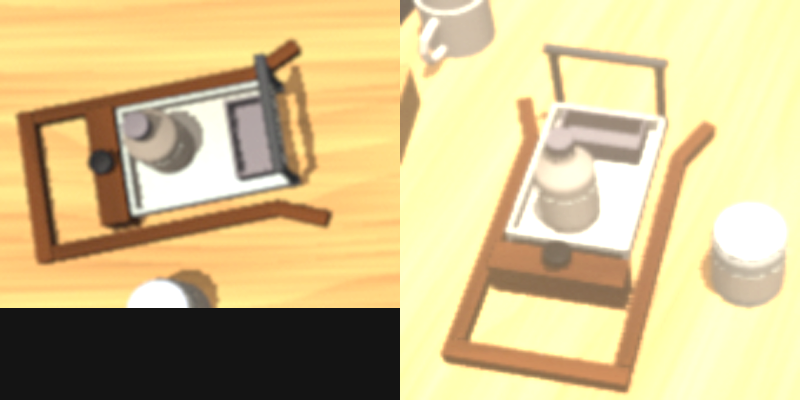

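The caddy stands in the bay, nose at the stop and bottle upright. The knob has not moved, at (128,218) px before and after. I'll check the nose contact and straightness up close.

Run:
```python
from h import *
a=cv2.resize(cv2.convertScaleAbs(cv2.imread("pics/top4.png")[165:255,110:220],alpha=2,beta=20),None,fx=7,fy=6.6,interpolation=cv2.INTER_CUBIC)
# expected: caddy rim and nose with nose at .1495 in the bay
c,s=np.cos(B0[2]),np.sin(B0[2]); x=.0635
T=[B0[0]+c*x,B0[1]+s*x,B0[2]]
for L in([(.08,-.055,.061),(.08,.055,.061),(-.08,.055,.061),(-.08,-.055,.061),(.08,-.055,.061)],[(-.085,-.058,.153),(-.085,.058,.153)],[(.086,-.055,.054),(.086,.055,.054)]):
    g=((proj("top",pts(T,L))-[110,165]+.5)*[7,6.6]-.5); cv2.polylines(a,[np.round(g).astype(int)],False,(0,0,255),1,cv2.LINE_AA)
cv2.imwrite("pics/g5.png",a)
d=[cv2.absdiff(cv2.imread("pics/side0.png"),cv2.imread("pics/side4.png")).max(2)]
```

```text
(no output)
```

View pics/g5.png

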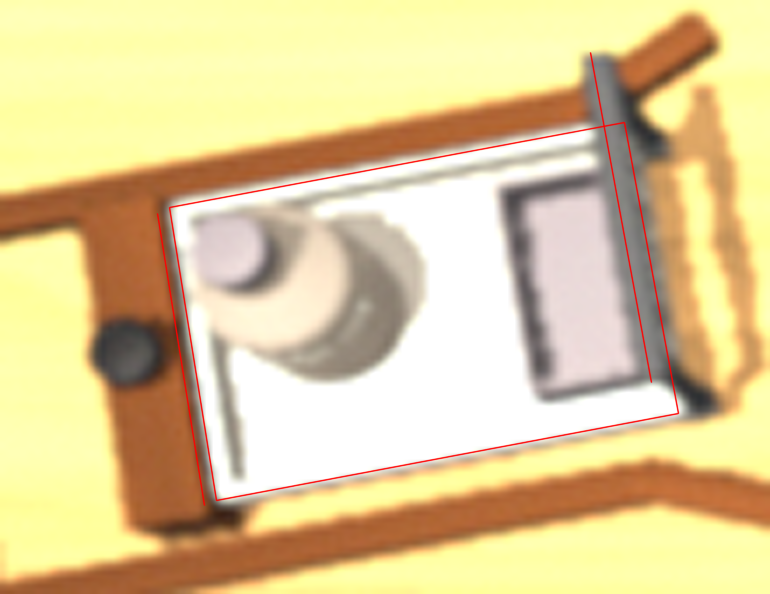

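The overlay matches to about 1 mm: the nose is flush on the stop, and the caddy is straight and centred.

```bash
python3 -c "
from bench import job
print(job.hand_in())"
```

```text
the job is handed in; nothing more can be done
None
```

The job is handed in: the caddy is parked straight in the bay with its nose pressed (about 5.3 N) on the unmoved stop and the bottle upright; I saw nothing else disturbed, but the castors are hidden under the tray, so their trailing straight is inferred from the straight run-in.

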